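Shut the drop chute and zero the check scale on the sample pack

TASK

Get the packing station ready for check-weighing: first slide the drop chute's shutter plate on by one stop, so that it clicks in with its blank middle over the port, and not on past it. Then, without touching the scale's pan or the sample pack that stands on it, turn the scale's dial bezel until its zero mark (the broad wedge) stands under the tip of the needle, to within half a division; the turn is too long for one grip, so let go and take the bezel afresh as often as needed. Leave the packing things around about where they are.

Things in the scene. Friction and masses are not known exactly. Their poses are not given: they have to be found in the camera images.
- tab (a point): Centre of the black upright grip tab of the shutter plate, 12 mm thick along the slide direction, 30 mm wide across it and 36 mm tall; its top is 15 mm above this point, the plate's upper face 21 mm below it (about 73 mm over the table). The tab stands free on the middle (blank part) of an aluminium plate, 96 x 144 mm, that lies on the chute's steel deck between two low side rails. Local y is the slide direction (+y: on to the next stop), z up.
- shutter (a joint): Travel of the shutter plate in m, growing along the local +y of tab. Sprung notches at 0 (start: big window over the port), 0.045 (blank over the port: wanted) and 0.090 (small window over the port: too far). It takes about 5 N to get out of a notch; past half-way between two notches the plate is drawn into the next one, and let go near a notch it settles into it.
- port (a point): Centre of the port, a 60 x 36 mm opening in the deck of the steel chute box (130 x 270 mm, 70 mm high, fixed), at deck height. Local y is the slide direction. The tab stands right over it when the plate is in the wanted notch.
- dial (a point): On the vertical axis of the scale's dial, half-way up its bezel. The bezel is a round ribbed aluminium ring, 60 mm in diameter and 24 mm tall (100 to 124 mm above the table), free all round, on a thinner column (38 mm diameter) that rises 50 mm from the scale's grey base (300 x 160 mm, 50 mm high, fixed). Local +x points from the dial to the pan, whose centre is 165 mm away; the pan is a steel disc 120 mm in diameter, about 70 mm above the table.
- zero (a point): The zero mark on the white dial face, a broad black wedge at the rim, at a radius of 23 mm from the dial's axis, on the upper face of the bezel. Face and mark turn with the bezel; the 29 other marks are thin lines, 0.21 rad apart.
- tip (a point): Tip of the slim black needle, at a radius of 23 mm from the dial's axis, 2 mm above the face. The needle is driven by the load on the pan only, does not turn with the bezel, and stands still while the load is left alone. The wide short end is its tail.
- bezel (a joint): Turn of the bezel in rad, growing clockwise as seen from above, between end stops at -1.2 and 4.0. It turns with light friction (0.06 N m) and stays where it is left. The zero mark starts 2.2 to 4.3 rad short of the needle: always turn it clockwise to get there (the other way is blocked by the end stop).
- pan: The scale's round steel pan, 120 mm in diameter, on a spring; origin at the foot of its stem on its axis, its top 16 mm above that. To be left alone.
- pack: The sample pack on the pan: a clear tub with three steel scrubbers packed firmly in it, 90 mm in diameter, 44 mm tall overall, its weight unknown (0.17 to 0.35 kg); origin at the centre of its underside. To be left alone.
- tubs: Nested stack of empty tubs standing on the table, 90 mm in diameter, 60 mm tall, origin at the centre of its underside. Bystander.
- scrubber: A loose steel scrubber on the table, 50 mm in diameter, 30 mm tall, origin at the centre of its underside. Bystander.
- tape: Cardboard tape core standing on its end on the table, 96 mm in diameter, 48 mm tall, origin at the centre of its underside. Bystander.

How it is judged:
By the outcome, as a careful person would: the job done as asked, in the order asked, and still so for the second after the job is handed in, with the robot touching nothing.
It also fails if it takes over 72 s, if anything falls off the work surface, if the arm or the gripper's body presses on something with over 40 N, if the wrist force passes 120 N, or if a joint passes its speed limit or range.

ROBOT

A 6-joint arm with a two-finger parallel gripper is mounted at the origin on the work surface. World frame = base frame: x ahead of the robot, y to its left, z up, the work surface at z = 0. Lengths are in m, angles in rad, forces in N, time in s.
With the tool pointing down it reaches from about 0.25 to 0.775 m from the base axis. Payload 4 kg.
Tool frame: the origin (TCP) lies midway between the tips of the shut fingers; the grasp point (between the pads) lies 19 mm behind it; z points along the fingers, y is the direction in which the jaws open and shut (so a half turn about z gives the same grasp; the last joint's range is limited). The gripper opens to 94 mm and grips with 3 to 60 N. Pads are 16 mm wide; open, the fingers measure 119 mm over their backs; the gripper's body (75 mm by 177 mm) begins 78 mm behind the grasp point.
Start: joints at [1.045, 0.087, 1.371, -0, 1.684, -0.103], TCP at [0.226, 0.502, 0.206] pointing down, gripper open.
Joint ranges: [-3.1, 3.1], [-0.76, 2.03], [0.27, 2.55], [-1.08, 4.22], [0.17, 2.65], [-2.57, 2.57]. Speed limits (rad/s): [2.79, 2.79, 3.14, 3.14, 3.14, 3.14].

INTERFACE

Orientations are given as a unit quaternion [w, x, y, z].
In Python, from rig import sensors, cams, env gives the robot as it stands.
- The arm moves only by the shell command python3 -m creep 'ROWS'. ROWS is a JSON object of lists of equal length, an entry for each row: "jaw": the opening, from 0 (shut) to 1 (fully open); "translation": the shift along the tool's x, y, z in cm, a list of three; "angular": the turn, a rotation vector about the tool's x, y, z in rad, a list of three. A call has 1 to 5 rows; each row is the pose to reach, as a shift and turn from the pose commanded when the call began, along the tool's axes at that moment; what a row does not reach only later rows make up. A row lasts 1/12 s, in which the tool goes at most 41.7 mm and 7.16 degrees, less where a joint would pass 70% of its speed; a pose out of reach is approached as far as the arm can. A call with a gripper value outside its range is refused whole. The fingers move at their own pace and stop on an object; the grip force is fixed at half the most. Time passes only in rows, so rows that repeat a pose let the fingers close. It gives the time, the measured TCP pose, the force and the opening at its end, in the units of the state.
- sensors.observe(): the state, without advancing time (a new reading comes with each control period).
- cams.grab_frame(name): name is "side" or "top" or "wrist"; returns a dict with "color" (420x560x3 uint8, blue, green, red), "mtx" (3x3 intrinsics, pixels), "rvec" (rotation vector, rad) and "tvec" (3), from world to camera coordinates, as OpenCV has them; the wrist camera has in their place "hand_eye" (4x4, takes a point from camera to tool coordinates, whose origin is the TCP and whose axes are the flange's). Camera axes: x right, y down, z forward; pixel columns grow to the right and rows downward; lengths in m; the calibration is good to about 2 mm. The wrist camera is an equidistant fisheye: a pixel r from the principal point sees the ray r / f radians off the axis. A picture is of the moment at which its call begins: read the wrist's pose just before it. There is no depth.
- env.sign_off(): hands the job in, once; it reports no verdict.
The state is a dict: "time": time; "joint_positions": joint angles; "qd": joint speeds; "effort": joint torques, N m; "tool_pos": TCP position; "tcp_rot": TCP orientation; "force": force on the tool from outside, world axes, zero at the start; "wrist_torque": the same for the moment, N m; "finger_gap": finger opening in m.
Only numpy, scipy, OpenCV 4.12 (cv2) and the standard library are available. Lean on these libraries where they do the work, as an engineer would, in place of code of your own. Each camera call takes 0.05 s, during which the arm holds its last target. There are 200 camera calls.

## Working session

There is one attempt and no reset: what is moved stays moved. The work goes in short steps, Python scripts to look and compute and a shell command to move; the robot and the scene stay as the last step left them, time stands still between calls to the robot, and variables do not carry over. Pictures are saved under pics/ and viewed, about 8 in all and at most 12, crops included, and the job is handed in when it is done.

```bash
mkdir -p pics; cat > h.py <<'E'
import numpy as np, cv2
from rig import sensors, cams, env
from scipy.spatial.transform import Rotation as R
def ray(f,u,v):
    Rm=cv2.Rodrigues(np.array(f['rvec'],float))[0]; t=np.array(f['tvec'],float).ravel()
    d=np.linalg.inv(np.array(f['mtx']))@[u,v,1]
    return -Rm.T@t, Rm.T@d
def onz(f,u,v,z):
    o,d=ray(f,u,v); return o+d*(z-o[2])/d[2]
def proj(f,p):
    return cv2.projectPoints(np.array(p,float).reshape(-1,3),np.array(f['rvec'],float),np.array(f['tvec'],float),np.array(f['mtx'],float),None)[0].reshape(-1,2)
def tool():
    s=sensors.observe(); q=s['tcp_rot']; return np.array(s['tool_pos']),R.from_quat([q[1],q[2],q[3],q[0]]),s
E
python3 - <<'E'
from h import *
import pickle
p,r,s=tool(); print(p,r.as_matrix().round(3),s['time'],s['finger_gap'])
fs={n:cams.grab_frame(n) for n in ('top','side')}
pickle.dump(fs,open('f0.pkl','wb'))
for n in fs: cv2.imwrite(f'pics/{n}0.png',fs[n]['color']); print(n,fs[n]['mtx'],ray(fs[n],280,210))
E
```

```text
[0.22540534 0.50109522 0.20432448] [[-0.912  0.41  -0.001]
 [ 0.41   0.912 -0.002]
 [ 0.    -0.002 -1.   ]] 0.0 0.09452334625584186
top [[459.70112843   0.         282.12765722]
 [  0.         459.70112843 204.84733577]
 [  0.           0.           1.        ]] (array([ 0.36478207, -0.00330505,  1.33540822]), array([ 0.17143423, -0.00508489, -0.98525708]))
side [[441.79977832   0.         286.99280422]
 [  0.         441.79977832 206.32549908]
 [  0.           0.           1.        ]] (array([-0.06270763,  1.03347319,  1.00344391]), array([ 0.44407397, -0.66129963, -0.60481469]))
```

View pics/top0.png

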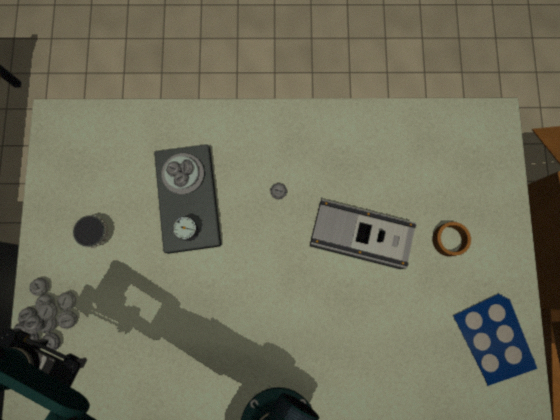

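View pics/side0.png

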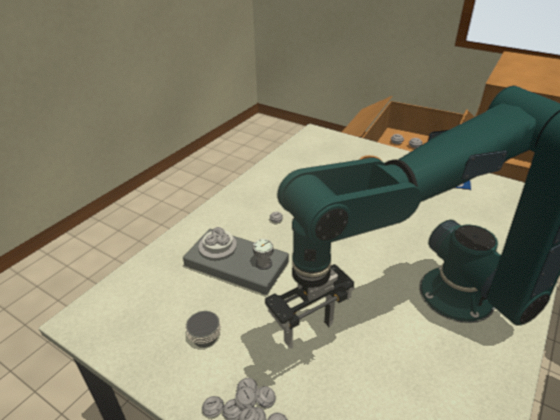

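The top view shows the dial at about (186,228), the pan at (182,173), the chute around (363,233) with the big window at (364,233) and the black tab at (381,236), and the small window at (397,241). The side view shows the arm, with the dial at (262,247). Next I'll enlarge both areas.

```bash
python3 - <<'E'
from h import *
import pickle
f=pickle.load(open('f0.pkl','rb'))['top']; c=f['color']
a=cv2.resize(c[190:280,300:425],None,fx=6,fy=6,interpolation=cv2.INTER_CUBIC)[:, :]
b=cv2.resize(c[205:250,160:222],None,fx=6,fy=6,interpolation=cv2.INTER_CUBIC)
a=cv2.resize(c[195:275,305:420],None,fx=4,fy=4,interpolation=cv2.INTER_CUBIC)
o=np.zeros((600,800,3),np.uint8); o[:320,:460]=a; o[330:330+270,:372]=b; cv2.imwrite('pics/c0.png',o)
# dark blobs on chute
g=c.max(2); m=((g<45)).astype(np.uint8); m[:, :345]=0; m[:,405:]=0; m[:215]=0;m[258:]=0
n,l,st,ce=cv2.connectedComponentsWithStats(m)
for i in range(1,n):
  if st[i,4]>15: print(st[i],ce[i],[onz(f,*ce[i],z).round(4) for z in(.07,.109)])
# deck box corners via rail pixels
print('big',onz(f,364,233,.073),'small',onz(f,397,241,.073))
E
```

```text
[372 215  33  10  62] [388.25806452 219.25806452] [array([ 0.5573, -0.3117,  0.07  ]), array([ 0.5514, -0.3022,  0.109 ])]
[356 223  15  21 220] [363.23636364 232.89090909] [array([ 0.5195, -0.2403,  0.07  ]), array([ 0.5147, -0.233 ,  0.109 ])]
[377 230   8  12  61] [380.60655738 235.8852459 ] [array([ 0.5109, -0.2882,  0.07  ]), array([ 0.5064, -0.2794,  0.109 ])]
[345 248  12   5  16] [350.4375 249.6875] [array([ 0.4731, -0.2032,  0.07  ]), array([ 0.4698, -0.197 ,  0.109 ])]
big [ 0.51876906 -0.24182086  0.073     ] small [ 0.49610385 -0.33215304  0.073     ]
```

View pics/c0.png

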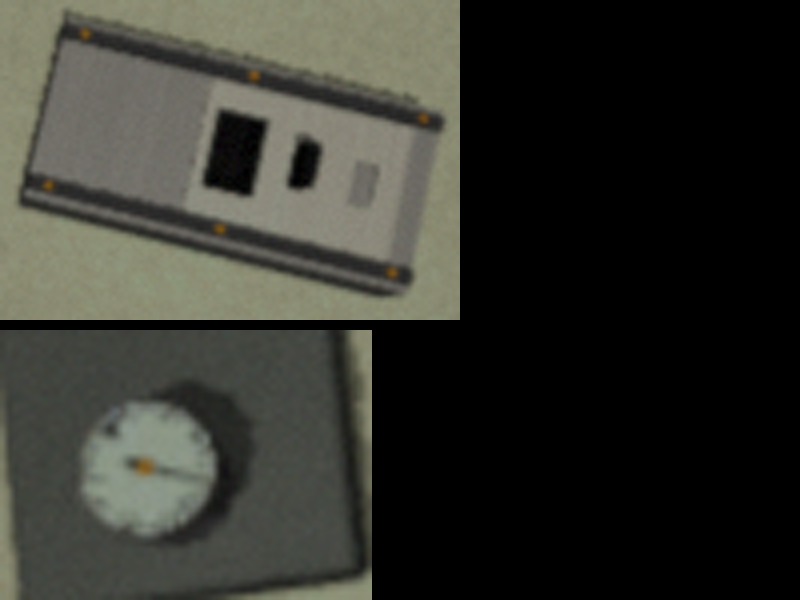

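The crop gives these positions:
- **Chute:** orange bolts along the rails, the big black window left of the tab, and the small window on the right. The plate therefore slides left in the image, which is world +y.
- **Dial:** hub at crop (146,466), needle tip to the right at about (207,478), and zero wedge at the upper left at (112,428). That makes roughly 2.5 rad clockwise to go.

```bash
python3 - <<'E'
from h import *
import pickle
f=pickle.load(open('f0.pkl','rb'))['top']
P=lambda x,y:(305+(x-1.5)/4,195+(y-1.5)/4)
B=[onz(f,*P(*b),.078) for b in [(85,34),(254,76),(424,118),(48,185),(220,229),(392,272)]]
print(np.round(B,4)); u=(B[0]-B[2]+B[3]-B[5])[:2]; u/=np.linalg.norm(u); mid=np.mean(B,0)
port=onz(f,363.24,232.89,.073)[:2]; print('u',u,'mid',mid,'port',port,'tab',port-.045*u)
Q=lambda x,y:(160+(x-2.5)/6,205+(y-330-2.5)/6)
h=onz(f,*Q(146,466),.126); c=onz(f,*Q(149,467),.124); print('hub',h,'face',c)
z=onz(f,*Q(112,428),.124)-h; t=onz(f,*Q(207,478),.126)-h
print(z,t,np.arctan2(z[1],z[0]),np.arctan2(t[1],t[0]))
print('pan',onz(f,182,173,.08))
p,r,s=tool()
tab=np.r_[port-.045*u,.13]
print('shift cm',100*(r.inv().apply(tab-p)),'yaw need',np.arctan2(u[1],u[0])-np.arctan2(r.as_matrix()[1,1],r.as_matrix()[0,1]))
E
```

```text
[[ 0.6024 -0.1377  0.078 ]
 [ 0.5722 -0.2544  0.078 ]
 [ 0.5422 -0.3711  0.078 ]
 [ 0.4971 -0.1098  0.078 ]
 [ 0.4663 -0.2269  0.078 ]
 [ 0.4364 -0.3431  0.078 ]]
u [0.25075933 0.96804946] mid [ 0.51944541 -0.24051617  0.078     ] port [ 0.51908591 -0.23972707] tab [ 0.50780174 -0.2832893 ]
hub [0.53008047 0.24502436 0.126     ] face [0.52990166 0.24409738 0.124     ]
[ 0.01731878  0.01599708 -0.002     ] [-0.00546977 -0.02701812  0.        ] 0.745747173721057 -1.7705449986546051
pan [0.68998643 0.26485675 0.08      ]
shift cm [-57.93644389 -59.9350503    7.54950757] yaw need 0.16933963614815584
```

```bash

python3 -m creep '{"jaw":[1,1,1,1,1],"translation":[[-2.8,-2.9,0],[-5.6,-5.8,0],[-8.4,-8.7,0],[-11.2,-11.6,0],[-14,-14.5,0]],"angular":[[0,0,0],[0,0,0],[0,0,0],[0,0,0],[0,0,0]]}'
python3 -m creep '{"jaw":[1,1,1,1,1],"translation":[[-2.8,-2.9,0],[-5.6,-5.8,0],[-8.4,-8.7,0],[-11.2,-11.6,0],[-14,-14.5,0]],"angular":[[0,0,0],[0,0,0],[0,0,0],[0,0,0],[0,0,0]]}'
python3 -m creep '{"jaw":[1,1,1,1,1],"translation":[[-2.8,-2.9,0],[-5.6,-5.8,0],[-8.4,-8.7,0],[-11.2,-11.6,0],[-14,-14.5,0]],"angular":[[0,0,0],[0,0,0],[0,0,0],[0,0,0],[0,0,0]]}'
python3 -m creep '{"jaw":[1,1,1,1,1],"translation":[[-2.8,-2.9,0],[-5.6,-5.8,0],[-8.4,-8.7,0],[-11.2,-11.6,0],[-14,-14.5,0]],"angular":[[0,0,0],[0,0,-0.08],[0,0,-0.169],[0,0,-0.169],[0,0,-0.169]]}'
cat >> h.py <<'E'
def go(t,yaw=None):
    p,r,s=tool(); M=r.as_matrix(); print('t',s['time'],'p',p.round(4),'j6',round(s['joint_positions'][5],3),'F',np.round(s['force'],1),'gap',round(s['finger_gap'],4))
    print('shift cm',(100*r.inv().apply(np.array(t)-p)).round(2),'tilt',M[:,2].round(4),'y',M[:2,1].round(4))
    if yaw is not None:
        d=yaw-np.arctan2(M[1,1],M[0,1]); d=(d+np.pi/2)%np.pi-np.pi/2; print('tool z turn',round(-d,4))
E
python3 -c "
from h import *
go([.5078,-.2833,.13],np.arctan2(.968,.2508))"
```

```text
time: 0.52
tool_pos: [0.2937, 0.3101, 0.2049]
tcp_rot: [-0.0, 0.209, 0.978, -0.0]
force: [0.5, -0.0, -0.0]
finger_gap: 0.0941
time: 0.93
tool_pos: [0.3619, 0.1204, 0.2052]
tcp_rot: [0.0, 0.21, 0.978, 0.0]
force: [1.0, 1.2, 1.3]
finger_gap: 0.0941
time: 1.35
tool_pos: [0.4302, -0.0695, 0.2052]
tcp_rot: [-0.0, 0.21, 0.978, 0.0]
force: [0.8, 0.5, -0.3]
finger_gap: 0.0939
time: 1.77
tool_pos: [0.4984, -0.259, 0.2048]
tcp_rot: [-0.0, 0.127, 0.992, 0.0]
force: [1.4, 0.1, -0.0]
finger_gap: 0.0936
t 1.7667 p [ 0.4984 -0.259   0.2048] j6 -1.897 F [ 1.4  0.1 -0. ] gap 0.0936
shift cm [-1.53 -2.12  7.47] tilt [-7.e-04  8.e-04 -1.e+00] y [0.2514 0.9679]
tool z turn -0.0006
```

```bash

python3 -m creep '{"jaw":[1,1,1,1,1],"translation":[[-0.8,-1.1,2],[-1.5,-2.1,4.5],[-1.5,-2.1,7],[-1.5,-2.1,7.5],[-1.5,-2.1,7.5]],"angular":[[0,0,0],[0,0,0],[0,0,0],[0,0,0],[0,0,0]]}'
python3 -c "
from h import *
go([.5078,-.2833,.083],np.arctan2(.968,.2508))
f=cams.grab_frame('wrist'); cv2.imwrite('pics/w1.png',f['color']); print(f['mtx'],f['hand_eye'])"
```

```text
time: 2.18
tool_pos: [0.5059, -0.2801, 0.1272]
tcp_rot: [-0.003, 0.127, 0.992, 0.002]
force: [-0.0, -0.3, -0.3]
finger_gap: 0.0942
t 2.1833 p [ 0.5059 -0.2801  0.1272] j6 -1.921 F [-0.  -0.3 -0.3] gap 0.0942
shift cm [-0.29 -0.27  4.42] tilt [-0.0056  0.0041 -1.    ] y [0.2514 0.9679]
tool z turn -0.0006
[[325.1922621    0.         279.57205311]
 [  0.         325.1922621  211.29887062]
 [  0.           0.           1.        ]] [[ 8.53363717e-04 -9.73262761e-01 -2.29692991e-01  6.72452817e-02]
 [ 9.99999508e-01  9.46704701e-04 -2.96174184e-04 -7.97377577e-04]
 [ 5.05706738e-04 -2.29692625e-01  9.73263090e-01 -1.79042088e-01]
 [ 0.00000000e+00  0.00000000e+00  0.00000000e+00  1.00000000e+00]]
```

View pics/w1.png

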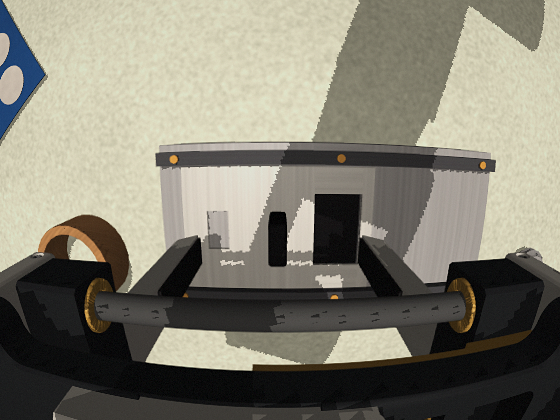

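The wrist view shows the tab at column 278, midway between the fingers, with the big window at (337,228). I'll descend and grip.

```bash

python3 -m creep '{"jaw":[1,1,1,1,1],"translation":[[0,0,0],[0,0,0],[0,0,2],[0,0,3.5],[0,0,4]],"angular":[[0,0,0],[0,0,0],[0,0,0],[0,0,0],[0,0,0]]}'
python3 -m creep '{"jaw":[1,1,1,1,1],"translation":[[0,0,0],[0,0,0],[0,0,0],[0,0,0],[0,0,0]],"angular":[[0,0,0],[0,0,0],[0,0,0],[0,0,0],[0,0,0]]}'
python3 -c "
from h import *
go([.5078,-.2833,.083],np.arctan2(.968,.2508))"
```

```text
time: 2.65
tool_pos: [0.5074, -0.2806, 0.09]
tcp_rot: [-0.0, 0.126, 0.992, 0.0]
force: [-0.5, -0.3, -1.5]
finger_gap: 0.094
time: 3.07
tool_pos: [0.5082, -0.2816, 0.0917]
tcp_rot: [0.001, 0.127, 0.992, -0.0]
force: [0.7, -0.4, 0.3]
finger_gap: 0.0939
t 3.0667 p [ 0.5082 -0.2816  0.0917] j6 -1.921 F [ 0.7 -0.4  0.3] gap 0.0939
shift cm [-0.   -0.17  0.87] tilt [ 0.0018 -0.0011 -1.    ] y [0.2511 0.968 ]
tool z turn -0.0003
```

```bash

python3 -m creep '{"jaw":[1,1,0.3,0.1,0],"translation":[[0,-0.1,0.5],[0,-0.1,0.8],[0,-0.1,0.8],[0,-0.1,0.8],[0,-0.1,0.8]],"angular":[[0,0,0],[0,0,0],[0,0,0],[0,0,0],[0,0,0]]}'
python3 -m creep '{"jaw":[0,0,0,0,0],"translation":[[0,0,0],[0,0,0],[0,0,0],[0,0,0],[0,0,0]],"angular":[[0,0,0],[0,0,0],[0,0,0],[0,0,0],[0,0,0]]}'
python3 -m creep '{"jaw":[0,0,0,0,0],"translation":[[0,0,0],[0,0,0],[0,0,0],[0,0,0],[0,0,0]],"angular":[[0,0,0],[0,0,0],[0,0,0],[0,0,0],[0,0,0]]}'
```

```text
time: 3.48
tool_pos: [0.5073, -0.2821, 0.0822]
tcp_rot: [-0.0, 0.127, 0.992, 0.0]
force: [-0.0, -0.1, 0.0]
finger_gap: 0.0773
time: 3.9
tool_pos: [0.5074, -0.2822, 0.0825]
tcp_rot: [0.0, 0.127, 0.992, 0.0]
force: [0.7, 0.4, 0.0]
finger_gap: 0.0439
time: 4.32
tool_pos: [0.5074, -0.2821, 0.0825]
tcp_rot: [0.0, 0.127, 0.992, 0.0]
force: [-0.6, -0.1, -0.7]
finger_gap: 0.0122
```

```bash

python3 -m creep '{"jaw":[0,0,0,0,0],"translation":[[0,0,0],[0,0.5,0],[0,1,0],[0,1.5,0],[0,2,0]],"angular":[[0,0,0],[0,0,0],[0,0,0],[0,0,0],[0,0,0]]}'
python3 -m creep '{"jaw":[0,0,0,0,0],"translation":[[0,0.6,0],[0,1.2,0],[0,1.8,0],[0,2.3,0],[0,2.5,0]],"angular":[[0,0,0],[0,0,0],[0,0,0],[0,0,0],[0,0,0]]}'
python3 -m creep '{"jaw":[0,0,0,0,0],"translation":[[0,0,0],[0,0,0],[0,0,0],[0,0,0],[0,0,0]],"angular":[[0,0,0],[0,0,0],[0,0,0],[0,0,0],[0,0,0]]}'
python3 -c "
from h import *
go([.5191,-.2397,.083],np.arctan2(.968,.2508))"
```

```text
time: 4.73
tool_pos: [0.5122, -0.2637, 0.0824]
tcp_rot: [-0.0, 0.127, 0.992, -0.001]
force: [-0.6, -3.3, -0.2]
finger_gap: 0.0116
time: 5.15
tool_pos: [0.519, -0.2378, 0.0825]
tcp_rot: [0.0, 0.126, 0.992, -0.0]
force: [0.8, -1.5, -0.3]
finger_gap: 0.0117
time: 5.57
tool_pos: [0.5187, -0.2389, 0.0824]
tcp_rot: [0.0, 0.127, 0.992, 0.0]
force: [1.6, -0.5, -0.7]
finger_gap: 0.0118
t 5.5667 p [ 0.5187 -0.2389  0.0824] j6 -1.848 F [ 1.6 -0.5 -0.7] gap 0.0118
shift cm [-0.06 -0.07 -0.06] tilt [ 3.e-04  1.e-04 -1.e+00] y [0.2515 0.9679]
tool z turn -0.0007
```

```bash

python3 -m creep '{"jaw":[1,1,1,1,1],"translation":[[0,0,0],[0,0,0],[0,0,0],[0,0,0],[0,0,0]],"angular":[[0,0,0],[0,0,0],[0,0,0],[0,0,0],[0,0,0]]}'
python3 -m creep '{"jaw":[1,1,1,1,1],"translation":[[0,0,-2],[0,0,-5],[0,0,-8],[0,0,-11],[0,0,-12]],"angular":[[0,0,0],[0,0,0],[0,0,0],[0,0,0],[0,0,0]]}'
python3 -c "
from h import *
f=cams.grab_frame('top'); c=f['color']; cv2.imwrite('pics/t2.png',cv2.resize(c[190:280,300:425],None,fx=5,fy=5,interpolation=cv2.INTER_CUBIC))"
python3 -m creep '{"jaw":[1,1,1,1,1],"translation":[[0.9,3.9,0],[1.8,7.8,0],[2.7,11.7,0],[3.6,15.6,0],[4.5,19.5,0]],"angular":[[0,0,0],[0,0,0],[0,0,0],[0,0,0],[0,0,0]]}'
python3 -c "
from h import *
f=cams.grab_frame('top'); c=f['color']; cv2.imwrite('pics/t3.png',cv2.resize(c[190:280,300:425],None,fx=5,fy=5,interpolation=cv2.INTER_CUBIC))
go([.5301,.2445,.17])"
```

```text
time: 5.98
tool_pos: [0.5186, -0.2387, 0.0825]
tcp_rot: [-0.0, 0.127, 0.992, 0.0]
force: [-0.9, 0.3, 0.3]
finger_gap: 0.042
time: 6.4
tool_pos: [0.5204, -0.2397, 0.2082]
tcp_rot: [0.004, 0.127, 0.992, -0.002]
force: [0.8, 0.4, 0.9]
finger_gap: 0.0749
time: 6.87
tool_pos: [0.5229, -0.0368, 0.2001]
tcp_rot: [-0.002, 0.127, 0.992, 0.0]
force: [0.8, 0.4, 0.4]
finger_gap: 0.094
t 6.9167 p [ 0.5229 -0.0292  0.2004] j6 -1.492 F [-1.3  2.7 -1.1] gap 0.0941
shift cm [ 5.97 26.7   3.24] tilt [-0.0029  0.0075 -1.    ] y [0.2442 0.9697]
```

View pics/t3.png

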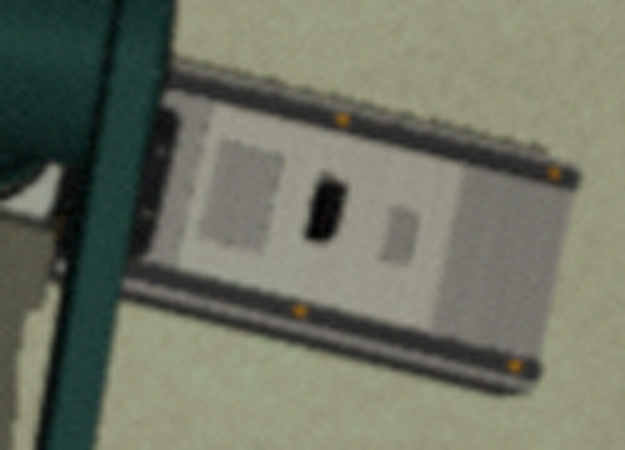

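The tab at crop (325,208) now sits between the middle bolts at (343,119) and (300,311), so the shutter is in the wanted notch. Next is the dial.

```bash

python3 -m creep '{"jaw":[1,1,1,1,1],"translation":[[0.9,3.9,0],[1.8,7.8,0],[2.7,11.7,0],[3.6,15.6,0],[4.5,19.5,0]],"angular":[[0,0,0],[0,0,0],[0,0,0],[0,0,0],[0,0,0]]}'
python3 -m creep '{"jaw":[1,1,1,1,1],"translation":[[0.9,3.9,0],[1.8,7.2,0],[1.9,7.9,0],[1.9,7.9,1],[1.9,7.9,1]],"angular":[[0,0,0],[0,0,0],[0,0,0],[0,0,0],[0,0,0]]}'
python3 -m creep '{"jaw":[1,1,1],"translation":[[0,0,0],[0,0,0],[0,0,0]],"angular":[[0,0,0],[0,0,0],[0,0,0]]}'
cat >> h.py <<'E'
def wray(f,u,v,p,r):
    K=f['mtx']; x=(u-K[0][2])/K[0][0]; y=(v-K[1][2])/K[1][1]; th=np.hypot(x,y); k=np.sin(th)/th if th>0 else 1
    H=np.array(f['hand_eye']); d=H[:3,:3]@[x*k,y*k,np.cos(th)]
    return p+r.apply(H[:3,3]), r.apply(d)
def won(f,u,v,z,p,r):
    o,d=wray(f,u,v,p,r); return o+d*(z-o[2])/d[2]
E
python3 -c "
from h import *
import pickle
go([.5301,.2445,.093])
p,r,s=tool()
f=cams.grab_frame('wrist'); cv2.imwrite('pics/w4.png',f['color']);pickle.dump((f,p,r),open('w4.pkl','wb'))"
```

```text
time: 7.33
tool_pos: [0.5285, 0.163, 0.2003]
tcp_rot: [-0.001, 0.127, 0.992, -0.0]
force: [0.4, -0.6, -0.2]
finger_gap: 0.094
time: 7.75
tool_pos: [0.5297, 0.2418, 0.1886]
tcp_rot: [-0.002, 0.126, 0.992, -0.002]
force: [-0.6, -0.5, 1.0]
finger_gap: 0.0941
time: 8.0
tool_pos: [0.5312, 0.2412, 0.1925]
tcp_rot: [0.0, 0.128, 0.992, -0.0]
force: [0.6, -0.3, -0.5]
finger_gap: 0.0939
t 8.0 p [0.5312 0.2412 0.1925] j6 -0.986 F [ 0.6 -0.3 -0.5] gap 0.0939
shift cm [0.2  0.29 9.95] tilt [ 1.e-04 -2.e-04 -1.e+00] y [0.2532 0.9674]
```

View pics/w4.png

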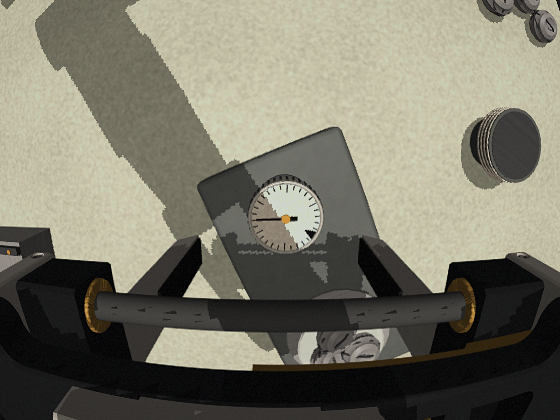

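The wrist view shows the hub at (286,219), the needle tip at about (252,219) and the zero wedge at (311,234).

```bash
python3 - <<'E'
from h import *
import pickle
f,p,r=pickle.load(open('w4.pkl','rb')); c=f['color']
W=lambda u,v,z=.124: won(f,u,v,z,p,r)
roi=c[175:260,240:332]; g=cv2.cvtColor(roi,cv2.COLOR_BGR2GRAY)
# orange hub
hsv=cv2.cvtColor(roi,cv2.COLOR_BGR2HSV); m=((hsv[...,1]>150)&(hsv[...,2]>120)); y,x=np.nonzero(m); hub=(x.mean()+240,y.mean()+175)
H=W(*hub,.127)
m=(g<60).astype(np.uint8); n,l,st,ce=cv2.connectedComponentsWithStats(m)
print('hub',hub,H)
for i in range(1,n):
    if st[i,4]>=6:
        q=ce[i]+[240,175]; w=W(*q)-H; print(st[i],q.round(1),'r',np.hypot(*w[:2]).round(4),'ang',np.arctan2(w[1],w[0]).round(3))
e=W(252,219,.126)-H; print('tip',np.hypot(*e[:2]),np.arctan2(e[1],e[0]))
# face circle
for q in [(248,217),(323,217),(286,181),(286,253)]: print(W(*q).round(4))
E
```

```text
hub (np.float64(285.25), np.float64(218.57142857142856)) [0.5285473  0.24553902 0.127     ]
[33  1  3  6 13] [273.9 178.6] r 0.0321 ang -3.12
[38  0  4  5 15] [279.8 177. ] r 0.0324 ang 3.018
[45  0  7  6 16] [287.4 177.2] r 0.032 ang 2.837
[52  1  9  7 24] [295.8 178.8] r 0.0318 ang 2.631
[27  4  3  5 12] [268.2 181.4] r 0.0316 ang -2.966
[64  6  3  5  7] [304.7 183.1] r 0.0312 ang 2.387
[21  9  4  4 10] [262.5 185.5] r 0.031 ang -2.794
[14 10  4  2  6] [255.8 185.3] r 0.0343 ang -2.672
[69 10  3  4  6] [309.7 186.8] r 0.0309 ang 2.232
[ 7 13 13 23 51] [253.1 196.8] r 0.03 ang -2.414
[73 15  3  4  6] [314.3 191.5] r 0.0307 ang 2.063
[ 0 27  5  6 13] [241.4 204.5] r 0.0359 ang -2.126
[12 43 29  3 54] [266.9 219.2] r 0.0144 ang -1.738
[50 42  7  4 26] [292.8 218.4] r 0.006 ang 1.211
[65 55 11  9 45] [310.2 233.2] r 0.0238 ang 0.745
[  0  57  92  28 692] [297.4 253. ] r 0.0313 ang 0.071
[  0  68  29   9 125] [251.9 247.3] r 0.0365 ang -1.078
[44 68  1  7  7] [284. 246.] r 0.0236 ang -0.291
tip 0.025991742659490433 -1.8019491622473807
[0.5207 0.2173 0.124 ]
[0.5356 0.2746 0.124 ]
[0.5006 0.2534 0.124 ]
[0.5575 0.2388 0.124 ]
```

```bash

python3 -m creep '{"jaw":[1,1,1,1,1],"translation":[[0.2,0.2,0],[0.25,0.25,2.5],[0.25,0.25,5],[0.25,0.25,7.5],[0.25,0.25,8.5]],"angular":[[0,0,0],[0,0,0],[0,0,0],[0,0,0],[0,0,0]]}'
python3 -m creep '{"jaw":[1,1,1,1,1],"translation":[[0,0,0.7],[0,0,1.3],[0,0,1.3],[0,0,1.3],[0,0,1.3]],"angular":[[0,0,0],[0,0,0],[0,0,0],[0,0,0],[0,0,0]]}'
python3 -c "
from h import *
go([.5295,.2450,.093])"
```

```text
time: 8.47
tool_pos: [0.5272, 0.2449, 0.1039]
tcp_rot: [-0.002, 0.127, 0.992, -0.001]
force: [-0.2, -0.5, -1.2]
finger_gap: 0.0943
time: 8.88
tool_pos: [0.5301, 0.2461, 0.0962]
tcp_rot: [0.001, 0.127, 0.992, 0.001]
force: [0.5, 0.6, 0.0]
finger_gap: 0.0941
t 8.8833 p [0.5301 0.2461 0.0962] j6 -0.979 F [0.5 0.6 0. ] gap 0.0941
shift cm [ 0.03 -0.13  0.32] tilt [ 0.0028  0.001  -1.    ] y [0.251 0.968]
```

```bash

python3 -m creep '{"jaw":[1,0.7,0.6,0.5,0.5],"translation":[[0,0,0.2],[0,0,0.2],[0,0,0.2],[0,0,0.2],[0,0,0.2]],"angular":[[0,0,0],[0,0,0],[0,0,0],[0,0,0],[0,0,0]]}'
python3 -m creep '{"jaw":[0.5,0.5,0.5],"translation":[[0,0,0],[0,0,0],[0,0,0]],"angular":[[0,0,0],[0,0,0],[0,0,0]]}'
python3 -c "
from h import *
go([.5295,.2450,.093])"
```

```text
time: 9.3
tool_pos: [0.5292, 0.2458, 0.0926]
tcp_rot: [0.0, 0.127, 0.992, 0.0]
force: [-0.3, 1.2, -1.2]
finger_gap: 0.0708
time: 9.55
tool_pos: [0.5293, 0.2464, 0.0926]
tcp_rot: [0.0, 0.126, 0.992, 0.001]
force: [0.3, 2.6, 0.1]
finger_gap: 0.0594
t 9.55 p [0.5293 0.2464 0.0926] j6 -0.979 F [0.3 2.6 0.1] gap 0.0594
shift cm [-0.05 -0.13 -0.04] tilt [ 6.0e-04  1.2e-03 -1.0e+00] y [0.251 0.968]
```

```bash

python3 -m creep '{"jaw":[0.5,0.5,0.5,0.5,0.5],"translation":[[0,-0.05,0],[0,-0.05,0],[0,-0.05,0],[0,-0.05,0],[0,-0.05,0]],"angular":[[0,0,0.08],[0,0,0.2],[0,0,0.32],[0,0,0.44],[0,0,0.55]]}'
python3 -m creep '{"jaw":[0.5,0.5,0.5,0.5,0.5],"translation":[[0,0,0],[0,0,0],[0,0,0],[0,0,0],[0,0,0]],"angular":[[0,0,0.12],[0,0,0.24],[0,0,0.36],[0,0,0.48],[0,0,0.6]]}'
python3 -c "
from h import *
go([.5295,.2450,.093],1.317); print(tool()[2]['wrist_torque'])
c=cams.grab_frame('wrist')['color']; cv2.imwrite('pics/w5.png',c)"
```

```text
time: 9.97
tool_pos: [0.5295, 0.2467, 0.0926]
tcp_rot: [0.0, 0.393, 0.919, 0.001]
force: [1.5, 3.5, -2.2]
finger_gap: 0.0593
time: 10.38
tool_pos: [0.5298, 0.2468, 0.0926]
tcp_rot: [-0.0, 0.648, 0.762, 0.002]
force: [2.5, 5.5, -2.2]
finger_gap: 0.0592
t 10.3833 p [0.5298 0.2468 0.0926] j6 0.176 F [ 2.5  5.5 -2.2] gap 0.0592
shift cm [-0.17 -0.06 -0.04] tilt [ 0.0021  0.003  -1.    ] y [0.9869 0.1611]
tool z turn -1.1552
[ 0.61159129 -0.29155403  0.08015268]
```

View pics/w5.png

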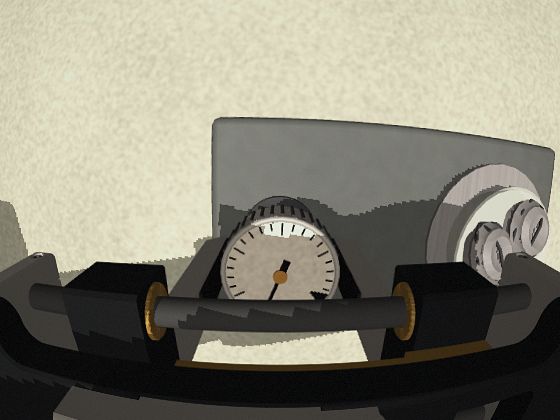

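The wedge has stayed at the same place relative to the fingers, at (320,295), so the bezel is following without slip. I'll turn the rest, with a small centring trim.

```bash

python3 -m creep '{"jaw":[0.5,0.5,0.5,0.5,0.5],"translation":[[0.1,0,0],[0.1,0,0],[0.1,0,0],[0.1,0,0],[0.1,0,0]],"angular":[[0,0,0.12],[0,0,0.24],[0,0,0.36],[0,0,0.48],[0,0,0.6]]}'
python3 -m creep '{"jaw":[0.5,0.5,0.5,0.5,0.5],"translation":[[0,0,0],[0,0,0],[0,0,0],[0,0,0],[0,0,0]],"angular":[[0,0,0.12],[0,0,0.24],[0,0,0.36],[0,0,0.48],[0,0,0.6]]}'
python3 -m creep '{"jaw":[0.5,0.5,0.5,0.5],"translation":[[0,0,0],[0,0,0],[0,0,0],[0,0,0]],"angular":[[0,0,0.1],[0,0,0.18],[0,0,0.18],[0,0,0.18]]}'
python3 -c "
from h import *
go([.5295,.2450,.093],1.317)"
```

```text
time: 10.85
tool_pos: [0.5302, 0.2468, 0.0926]
tcp_rot: [0.0, 0.844, 0.536, 0.002]
force: [4.1, 1.7, -1.9]
finger_gap: 0.0597
time: 11.27
tool_pos: [0.5304, 0.2465, 0.0926]
tcp_rot: [0.0, 0.965, 0.263, 0.002]
force: [4.3, 0.8, -4.2]
finger_gap: 0.0593
time: 11.6
tool_pos: [0.5305, 0.2464, 0.0926]
tcp_rot: [-0.0, 0.984, 0.179, 0.002]
force: [5.2, 2.0, -3.3]
finger_gap: 0.0596
t 11.6 p [0.5305 0.2464 0.0926] j6 1.55 F [ 5.2  2.  -3.3] gap 0.0596
shift cm [-0.14  0.1  -0.04] tilt [ 3.6e-03  8.0e-04 -1.0e+00] y [ 0.3518 -0.9361]
tool z turn 0.6133
```

```bash

python3 -m creep '{"jaw":[1,1,1,1,1],"translation":[[0,0,0],[0,0,0],[0,0,0],[0,0,0],[0,0,-0.5]],"angular":[[0,0,0],[0,0,0],[0,0,0],[0,0,0],[0,0,0]]}'
python3 -m creep '{"jaw":[1,1,1,1,1],"translation":[[0,0,-2.5],[0,0,-5],[0,0,-7.5],[0,0,-9.5],[0,0,-9.5]],"angular":[[0,0,0],[0,0,0],[0,0,0],[0,0,0],[0,0,0]]}'
python3 -m creep '{"jaw":[1,1,1],"translation":[[0,0,0],[0,0,0],[0,0,0]],"angular":[[0,0,0],[0,0,0],[0,0,0]]}'
python3 -c "
from h import *
import pickle
go([.5295,.2450,.093])
p,r,s=tool()
f=cams.grab_frame('wrist'); c=f['color'];pickle.dump((f,p,r),open('w6.pkl','wb'))
cv2.imwrite('pics/w6.png',cv2.resize(c[165:275,230:340],None,fx=5,fy=5,interpolation=cv2.INTER_CUBIC))
"
```

```text
time: 12.02
tool_pos: [0.5278, 0.2459, 0.0964]
tcp_rot: [0.0, 0.984, 0.178, -0.001]
force: [0.1, 0.3, 0.2]
finger_gap: 0.0889
time: 12.43
tool_pos: [0.5312, 0.2471, 0.1988]
tcp_rot: [-0.001, 0.984, 0.178, 0.005]
force: [1.0, 0.3, -0.1]
finger_gap: 0.0944
time: 12.68
tool_pos: [0.5278, 0.2459, 0.1901]
tcp_rot: [0.0, 0.984, 0.178, -0.002]
force: [0.2, -0.3, -0.5]
finger_gap: 0.0937
t 12.6833 p [0.5278 0.2459 0.1901] j6 1.552 F [ 0.2 -0.3 -0.5] gap 0.0937
shift cm [0.17 0.15 9.71] tilt [-0.0038 -0.0013 -1.    ] y [ 0.3503 -0.9366]
```

View pics/w6.png

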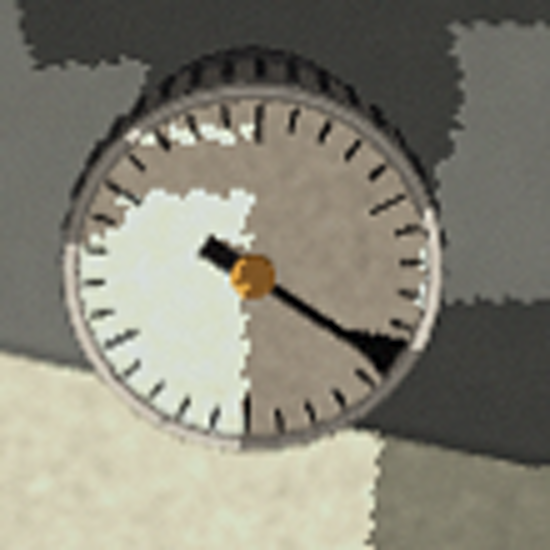

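The needle runs from the hub at (253,276) into the wedge at about (385,350). I'll measure the remaining angle.

```bash
python3 - <<'E'
from h import *
import pickle
f,p,r=pickle.load(open('w6.pkl','rb')); c=f['color']; g=cv2.cvtColor(c,cv2.COLOR_BGR2GRAY)
g5=cv2.resize(g[165:275,230:340],None,fx=5,fy=5,interpolation=cv2.INTER_CUBIC)
S=lambda x,y:(230+(x-2)/5,165+(y-2)/5)
# face centre from rim: face ellipse via tick ring? use grid of world points on face
m=cv2.inRange(g5,95,255); 
hsv=cv2.cvtColor(cv2.resize(c[165:275,230:340],None,fx=5,fy=5),cv2.COLOR_BGR2HSV)
o=(hsv[...,1]>150)&(hsv[...,2]>120)&(np.hypot(*(np.indices(g5.shape)-np.array([276,253])[:,None,None]))<40); y,x=np.nonzero(o); hub=(x.mean(),y.mean())
Hn=won(f,*S(*hub),.127,p,r); print(hub,Hn)
for z in(.124,.126):
  A={}
  for yy,xx in np.argwhere(g5<55):
    w=won(f,*S(xx,yy),z,p,r)-Hn; A.setdefault(int(np.hypot(w[0],w[1])*1000),[]).append(np.arctan2(w[1],w[0]))
  print(z,[(k,np.mean(a).round(3),np.ptp(a).round(2),len(a)) for k,a in sorted(A.items()) if 7<k<27 for a in [[t for t in A[k] if -2.5<t<-1.2]] if a])
E
```

```text
(np.float64(252.11688311688312), np.float64(276.64123376623377)) [0.52849071 0.24560339 0.127     ]
0.124 [(8, np.float64(-1.851), np.float64(0.17), 56), (9, np.float64(-1.851), np.float64(0.15), 56), (10, np.float64(-1.844), np.float64(0.14), 57), (11, np.float64(-1.841), np.float64(0.12), 56), (12, np.float64(-1.843), np.float64(0.12), 56), (13, np.float64(-1.839), np.float64(0.1), 54), (14, np.float64(-1.83), np.float64(0.11), 55), (15, np.float64(-1.828), np.float64(0.09), 51), (16, np.float64(-1.83), np.float64(0.08), 53), (17, np.float64(-1.827), np.float64(0.09), 54), (18, np.float64(-1.807), np.float64(0.11), 71), (19, np.float64(-1.794), np.float64(0.12), 88), (20, np.float64(-1.785), np.float64(0.14), 109), (21, np.float64(-1.786), np.float64(0.16), 121), (22, np.float64(-1.774), np.float64(0.18), 153), (23, np.float64(-1.79), np.float64(1.07), 224), (24, np.float64(-1.84), np.float64(1.07), 305), (25, np.float64(-1.867), np.float64(0.76), 288), (26, np.float64(-1.796), np.float64(0.76), 252)]
0.126 [(8, np.float64(-1.799), np.float64(0.16), 56), (9, np.float64(-1.806), np.float64(0.15), 57), (10, np.float64(-1.801), np.float64(0.14), 57), (11, np.float64(-1.803), np.float64(0.12), 58), (12, np.float64(-1.808), np.float64(0.11), 54), (13, np.float64(-1.806), np.float64(0.1), 56), (14, np.float64(-1.796), np.float64(0.1), 55), (15, np.float64(-1.801), np.float64(0.08), 50), (16, np.float64(-1.805), np.float64(0.08), 54), (17, np.float64(-1.794), np.float64(0.1), 59), (18, np.float64(-1.775), np.float64(0.12), 81), (19, np.float64(-1.77), np.float64(0.14), 96), (20, np.float64(-1.763), np.float64(0.15), 116), (21, np.float64(-1.76), np.float64(0.18), 136), (22, np.float64(-1.768), np.float64(0.74), 165), (23, np.float64(-1.806), np.float64(1.09), 300), (24, np.float64(-1.842), np.float64(1.07), 299), (25, np.float64(-1.806), np.float64(0.78), 271), (26, np.float64(-1.754), np.float64(0.25), 140)]
```

```bash
cat > meas.py <<'E'
from h import *
import pickle,sys
from scipy.optimize import least_squares
f,p,r=pickle.load(open(sys.argv[1],'rb')); g=cv2.cvtColor(f['color'],cv2.COLOR_BGR2GRAY)
g5=cv2.resize(g[165:275,230:340],None,fx=5,fy=5,interpolation=cv2.INTER_CUBIC)
Wd=lambda x,y,z:won(f,230+(x-2)/5,165+(y-2)/5,z,p,r)[:2]
H=Wd(252,276.6,.127)
bh=cv2.morphologyEx(g5,cv2.MORPH_BLACKHAT,np.ones((41,41)))
n,l,st,ce=cv2.connectedComponentsWithStats((bh>45).astype(np.uint8))
T=[]
for i in range(1,n):
    w=Wd(*ce[i],.124)-H
    if 40<st[i,4]<400 and .018<np.hypot(*w)<.0265: T.append(w)
T=np.array(T); d=2*np.pi/30
def res(q):
    w=T-q[:2]; a=np.arctan2(w[:,1],w[:,0])-q[2]; e=(a+d/2)%d-d/2
    return np.r_[e*.023,np.hypot(*w.T)-q[3]]
best=min((least_squares(res,[0,0,ph,.0225],loss='soft_l1',f_scale=.0005) for ph in np.arange(0,d,d/8)),key=lambda s:s.cost)
print(len(T),'centre off',best.x[:2],'r',best.x[3],'rms',np.sqrt(np.mean(best.fun**2)))
N=np.array([Wd(x,y,.126)-H for y,x in np.argwhere(g5<55)]); R0=np.hypot(*N.T); a=np.arctan2(N[:,1],N[:,0])
k=((R0>.007)&(R0<.017)&(abs(a+1.8)<.25))|((R0<.009)&(R0>.004)&(abs(a-1.34)<.5))
vx,vy,_,_=cv2.fitLine(N[k].astype(np.float32),cv2.DIST_L2,0,.01,.01).ravel(); na=np.arctan2(vy,vx); na=na if na<0 else na-np.pi
e=(na-best.x[2]+d/2)%d-d/2
print('needle',na,'needle minus nearest mark (neg = go clockwise on)',e)
E
python3 meas.py w6.pkl
```

```text
15 centre off [ 2.35286606e-05 -2.38845444e-04] r 0.024592499299215767 rms 0.0005666560274746233
needle -1.8055004 needle minus nearest mark (neg = go clockwise on) -0.02859674064132582
```

The tick fit puts the remaining error at about 0.03 rad, against a limit of 0.105. I'll retract and do a final check from above.

```bash

python3 -m creep '{"jaw":[1,1,1,1,1],"translation":[[0,0,-3],[-3,0,-4],[-7,0,-4],[-11,0,-4],[-14,0,-4]],"angular":[[0,0,0],[0,0,0],[0,0,0],[0,0,0],[0,0,0]]}'
python3 -m creep '{"jaw":[1,1,1,1,1],"translation":[[-3,0,0],[-6,0,0],[-8,0,0],[-8,0,0],[-8,0,0]],"angular":[[0,0,0],[0,0,0],[0,0,0],[0,0,0],[0,0,0]]}'
python3 -c "
from h import *
f=cams.grab_frame('top'); c=f['color']
o=np.zeros((600,800,3),np.uint8); o[:360,:500]=cv2.resize(c[190:280,300:425],None,fx=4,fy=4,interpolation=cv2.INTER_CUBIC); o[:600,500:]=cv2.resize(c[140:260,155:215],None,fx=5,fy=5,interpolation=cv2.INTER_CUBIC); cv2.imwrite('pics/t7.png',o)
m=(c.max(2)<45).astype(np.uint8); m[:,:355]=0;m[:,372]=0;m[:224]=0;m[244:]=0
n,l,st,ce=cv2.connectedComponentsWithStats(m)
for i in range(1,n):
  if st[i,4]>25: print(st[i],ce[i],[onz(f,*ce[i],z).round(4) for z in(.073,.109)])"
```

```text
time: 13.15
tool_pos: [0.3951, 0.1964, 0.2312]
tcp_rot: [0.0, 0.984, 0.178, -0.001]
force: [-0.2, 0.5, 0.8]
finger_gap: 0.094
time: 13.57
tool_pos: [0.3224, 0.1691, 0.2319]
tcp_rot: [-0.0, 0.984, 0.178, 0.0]
force: [0.8, 0.7, -0.2]
finger_gap: 0.0942
[532 224  28  20 527] [546.31499051 233.36053131] [array([ 0.5151, -0.7486,  0.073 ]), array([ 0.5108, -0.7273,  0.109 ])]
[362 226   7  12  55] [364.65454545 231.74545455] [array([ 0.5223, -0.2438,  0.073 ]), array([ 0.5178, -0.2369,  0.109 ])]
[433 227   7  17  56] [435.25       235.78571429] [array([ 0.51 , -0.439,  0.073]), array([ 0.5059, -0.4265,  0.109 ])]
[460 230   7  14  57] [463.40350877 237.36842105] [array([ 0.5052, -0.5168,  0.073 ]), array([ 0.5012, -0.5022,  0.109 ])]
```

View pics/t7.png

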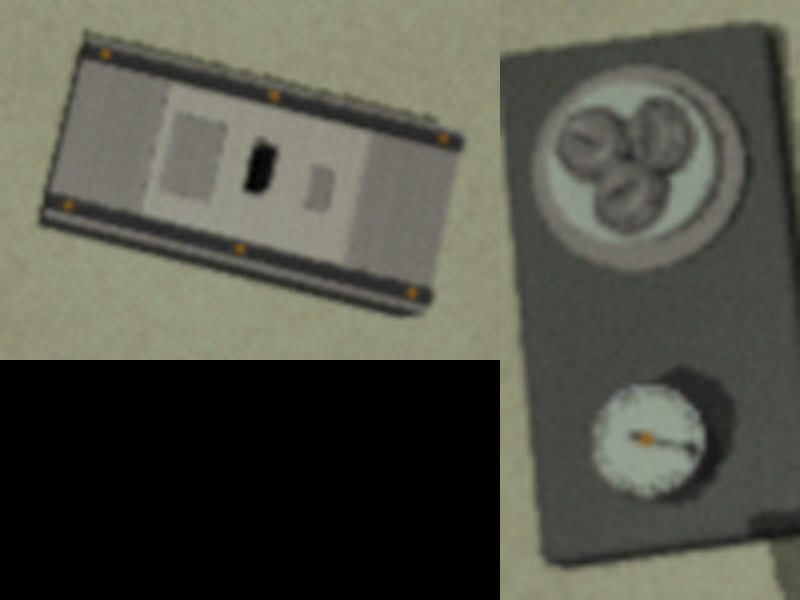

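The top view shows the tab at (262,166), over the port and between the middle bolts. The wedge at (690,449) is under the needle tip, and the pan and pack are unmoved.

```bash
python3 -c "
from h import *
print(env.sign_off())"
```

```text
the job is handed in; nothing more can be done
None
```

I finished both steps in the order asked and handed the job in at about 13.6 s; sign-off gives no verdict.

- **Shutter:** I gripped the tab and moved the plate 45 mm to the next stop. After release, the top view shows the tab within a few millimetres of the port centre, in line with the middle bolts, so the blank middle covers the port. I did not feel or measure the click separately.
- **Dial:** I turned the bezel about 2.53 rad clockwise in a single grip, because the wrist had enough range; no second grip was needed. The zero wedge is about 0.03 rad short of the needle, against a limit of 0.105 rad. A rougher reading from the picture gave 0.03–0.06 rad. I left it there, since both are within tolerance.
- **Everything else:** The pan and pack were not touched and look unchanged in the final view. The measured tool force I saw stayed below about 8 N, and the arm was clear of everything at hand-in. I did not re-measure the tubs, scrubber and tape, but the arm passed well above anything in its path.

No checks failed. Measured arm positions wandered by 1–3 mm just after moves.

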